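Move a clipped filter cartridge from the pump to the regeneration dock

ROBOT

A 6-joint arm with a two-finger parallel gripper is mounted at the origin on the work surface. World frame = base frame: x ahead of the robot, y to its left, z up, the work surface at z = 0. Lengths are in mm, angles in degrees, forces in N, time in s.
With the tool pointing down it reaches from about 325 to 925 mm from the base axis. Payload 3.1 kg.
Tool frame: the origin (TCP) lies at the very end of the fingers, on their centre line; the grasp point (between the pads) lies grasp_offset behind it (grasp_offset is the distance from the TCP to the grasp point, in mm); z points along the fingers, x is the direction in which the jaws open and shut, and the axes are right-handed (so a half turn about z gives the same grasp; the last joint's range is limited). The gripper opens to 85 mm and grips with 20 to 120 N. Pads are 22 mm wide; open, the fingers measure 114 mm over their backs; the gripper's body (76 mm by 85 mm) begins 54 mm behind the grasp point. The pads swing forward as they close: fully open they stand 13 mm farther back than shut.
Start: joints at [-76.1, 12.427, 92.441, -0, 75.132, -6.429], TCP at [217.148, -586.077, 231.3] pointing down, gripper open.
Joint ranges: [-157.48, 157.48], [-44.54, 120.13], [17.64, 146.25], [-64.5, 244.5], [7.68, 150.69], [-147.95, 147.95]. Speed limits (degrees/s): [159.86, 159.86, 180, 180, 180, 180].

INTERFACE

Orientations are given as [roll, pitch, yaw] about the fixed x, y, z axes, in that order (R = Rz(yaw) Ry(pitch) Rx(roll)).
In Python, from station import * gives the robot as it stands. Calls block until the motion is done:
- goto(position, orientation): joint-space move of the TCP to a pose.
- move_l(position, attitude=None, speed=150): straight line of the TCP; attitude=None keeps the orientation; speed is the mean speed in mm/s.
- move_j(angles): joint-space move.
- grip(opening, squeeze=None): finger opening in mm; squeeze is the grip in N (None keeps the last); returns when the fingers have stopped.
- wait(seconds).
- solve_ik(position, orientation): joint angles nearest the present ones, or None.
- get_obs(): the state.
- get_image(name): name is "side" or "top" or "wrist"; returns the picture (480x640x3 uint8, red, green, blue); there is no depth.
- get_calibration(name): a dict with "fx", "fy", "cx", "cy" (pixels), "R" (3x3) and "t" (3): a world point X has camera coordinates R X + t; the wrist camera has in their place "mount" (4x4, takes a point from camera to tool coordinates, whose origin is the TCP and whose axes are the tool frame's). Camera axes: x right, y down, z forward; pixel columns grow to the right and rows downward; lengths in mm; the calibration is good to about 2 mm. A picture is of the moment at which its call begins: read the wrist's pose just before it. get_calibration takes no time and is no camera call.
A pose or a line that the arm cannot do raises Unreachable and nothing moves.
- sign_off(): hands the job in, once; it reports no verdict.
Trained networks look in the newest picture that a camera, given by its name, has taken for a name from the list of things; names that differ only in an ending like _2 or _b are one class to them, and where a whole thing is asked for, a point or a joint stands for the part that bears it (a point fixed in the world has none). Each returns a list of dicts, best first, with "score" (0 to 1); they miss things now and then, are a little off and sometimes report something else, mostly with a low value. They report only what shows in the picture. A call takes as long as a camera call. They do not tell look-alikes from the thing itself.
- spot_in(name, camera): "extent" ([centre column, centre row, width, height] in pixels, round what is visible of it).
- regions_of(name, camera): "region" (480x640 bool, what is visible of it) and "extent" ([centre column, centre row, width, height] in pixels, round what is visible of it).
The state is a dict: "t": time; "joint_pos": joint angles; "qvel": joint speeds; "effort": joint torques, N m; "tcp_pos": TCP position; "ee_rot": TCP orientation; "wrist_force": force on the tool from outside, world axes, zero at the start; "moment": the same for the moment, N m; "grip_width": finger opening in mm.
Only numpy, scipy, OpenCV 4.12 (cv2) and the standard library are available. Lean on these libraries where they do the work, as an engineer would, in place of code of your own. Each camera call takes 0.05 s, during which the arm holds its last target.

TASK

Take the spent filter cartridge off the bench pump: hold its release button in while you pull it straight up out of its port. Then push it gently down into the port of the empty regeneration dock until it is fully home and its latch has clipped, and let go of it. Do not force the cartridge in either port, and leave the other things on the bench where they are.

Things in the scene. Friction and masses are not known exactly. Their poses are not given: they have to be found in the camera images.
- cartridge: Loose filter cartridge, 150 g, clipped in the pump at the start. Stem 24 mm (own x) by 30 mm (y), 36 mm long; collar 40 x 46 mm, 36 to 42 mm up; grip block 30 mm (x) by 34 mm (y), 42 to 88 mm up, 4 mm steel cap on top. Origin at the centre of the stem's underside, z up. Release button on the grip block's +y side, latch nose on the stem's +y side.
- release (a joint): Press of the release button, m: 0 out (latched), 0.006 fully in; spring 3 N to 7 N. Button and latch nose are one sliding piece: squeezing button and opposite face together draws in the nose, which is surely clear of a port's ledge from 0.005 on. The nose stands 5 mm out of the stem, its flat top 20.5 mm above the cartridge's origin; its underside is sloped, so it also snaps in by itself.
- cartridge_collar (a point): Centre of the underside of the cartridge's collar, 36 mm above the cartridge's origin; level with the port's mouth when the cartridge is home.
- cartridge_grip (a point): Point on the cartridge's axis level with the middle of the release button: 68 mm above its origin, 20 mm below the top of the grip block. The button is 18 mm wide (x), 20 mm tall, its face 23.5 mm towards +y from here; the plain opposite face is 17 mm towards -y (40.5 mm across, 34.5 mm when pressed in).
- pump: Bench pump: cream box 150 mm (x) by 130 mm (y), 80 mm tall, fixed to the bench, with one upright filter port in its top. Origin under its centre, z up. Behind the port (own +x) a raised deck with a gauge and a brass stub, at most 30 mm above the top.
- pump_port (a point): Centre of the pump's port at its top face, 30 mm towards own -x from the pump's centre, axes as the pump's; cartridge and pump are lined up. A well 26 mm (x) by 32 mm (y), mouth bevelled 3 mm; on both y sides a 14 mm thick ledge, under which the nose catches. A latched cartridge has 1.5 mm play up and down. The latch never gives way to pulling: only the button frees it.
- dock: The empty regeneration dock: aluminium block 100 mm (x) by 90 mm (y), 60 mm tall, fixed to the bench. Origin under its centre, z up. Told from the other dock by its open port.
- dock_port (a point): Centre of the empty dock's port at its top face, axes as the dock's. Same well and ledges as the pump's, so the cartridge fits either way round, but a sprung seat meets the stem when the collar is 5 mm above the top face: 3 N there, 8 N when the collar meets the top face (hard stop). The nose can catch within the last 1.5 mm; unlatched, the seat lifts the cartridge again.
- dock_taken: The other regeneration dock, same size, its port taken by another cartridge (fixed there). Origin under its centre; the top of that cartridge is 116 mm above the bench.
- amber_bottle: Bystander: amber glass reagent bottle with a cap, 64 mm across, 130 mm tall; origin under its centre.
- clear_jar: Bystander: small glass jar with a lid, 56 mm across, 75 mm tall; origin under its centre.
- beaker: Bystander: open glass beaker, 66 mm across, 85 mm tall; origin under its centre.
- vial: Bystander: small amber vial, 24 mm across, 45 mm tall; origin under its centre.
- coupling: Bystander: loose brass ring, 32 mm across, 12 mm tall; origin under its centre.
- marker: Bystander: marker pen lying down, 120 mm long, 14 mm thick; origin under its middle.
- tip_tray: Bystander: open blue tray, 90 x 120 mm, 45 mm tall; origin under its centre.
Things that resemble listed ones, but are neither listed nor needed, are in the scene too. What is shaped like the cartridge but red is not meant.

How it is judged:
By the outcome, as a careful person would: the job done as asked, in the order asked, and still so for the second after the job is handed in, with the robot touching nothing.
It also fails if it takes over 56 s, if anything falls off the work surface, if the arm or the gripper's body presses on something with over 40 N, if the wrist force passes 120 N, or if a joint passes its speed limit or range.

## Working session

There is one attempt and no reset: what is moved stays moved. The work goes in short steps, each a Python script; the robot and the scene stay as the last script left them, time stands still between calls to the robot, and variables do not carry over. Pictures are saved under pics/ and viewed, and the job is handed in when it is done.

```bash
ls; mkdir -p pics
python3 - <<'E'
from station import *
import cv2, json
for c in ("top","side","wrist"):
    im=get_image(c); cv2.imwrite(f"pics/{c}0.png",im[:,:,::-1])
    k=get_calibration(c); print(c,{a:(b if not hasattr(b,'tolist') else b.tolist()) for a,b in k.items()})
o=get_obs(); print(o)
for n in ("cartridge","pump","dock","dock_taken","release"):
    for c in ("top","side"):
        print(n,c,[(round(d['score'],2),[round(float(v)) for v in d['extent']]) for d in spot_in(n,c)][:5])
E
```

```text
pics
top {'fx': 599.5593665149803, 'fy': 599.5593665149803, 'cx': 315.8880754392011, 'cy': 240.2532450397296, 'R': [[0.0002437945428179943, -0.9999812244205655, 0.006123019726184416], [-0.9976441385148462, -0.0006632616709108061, -0.06859834524918437], [0.06860111843979867, -0.00609187083762057, -0.9976255688676521]], 't': [34.18118122654144, 591.6057017762017, 1227.2531715419227]}
side {'fx': 434.8297698702474, 'fy': 434.8297698702474, 'cx': 315.5408964007952, 'cy': 244.5996210469783, 'R': [[0.78361784530443, -0.621203083607815, 0.007057013290615074], [-0.47417436240183236, -0.605410177801964, -0.6392473626497098], [0.4013748205371851, 0.4975793861585667, -0.7689687951463349]], 't': [-445.0807522021235, 375.72876684574834, 604.0276928257362]}
wrist {'fx': 396.7453335995968, 'fy': 396.7453335995968, 'cx': 327.71362947423785, 'cy': 245.51785603596002, 'mount': [[0.9999997975891576, 0.0003573234479933087, 0.000526442394466273, 0.5898704191239501], [-0.0004970564658426472, 0.9552485989140119, 0.2958037646949147, -76.23430875101633], [-0.00039718573859261213, -0.29580396649262186, 0.9552
[... 683 characters left out ...]
7]), 'grip_width': 85.25982967621046}
cartridge top [(0.77, [230, 265, 27, 20]), (0.58, [230, 325, 30, 30])]
cartridge side [(0.94, [245, 177, 25, 36]), (0.78, [185, 256, 30, 45]), (0.58, [242, 213, 28, 40]), (0.44, [312, 186, 48, 12])]
pump top [(0.59, [235, 253, 75, 80])]
pump side [(0.57, [255, 228, 100, 92])]
dock top [(0.58, [468, 282, 56, 52])]
dock side [(0.97, [399, 431, 88, 94]), (0.19, [425, 333, 20, 18])]
dock_taken top [(0.76, [394, 248, 48, 52]), (0.36, [305, 143, 31, 36])]
dock_taken side [(0.93, [366, 340, 82, 81]), (0.36, [311, 183, 52, 11])]
release top [(0.53, [176, 217, 2, 10]), (0.16, [234, 268, 24, 20])]
release side [(0.48, [253, 173, 13, 12]), (0.37, [172, 252, 6, 7])]
```

View pics/top0.png

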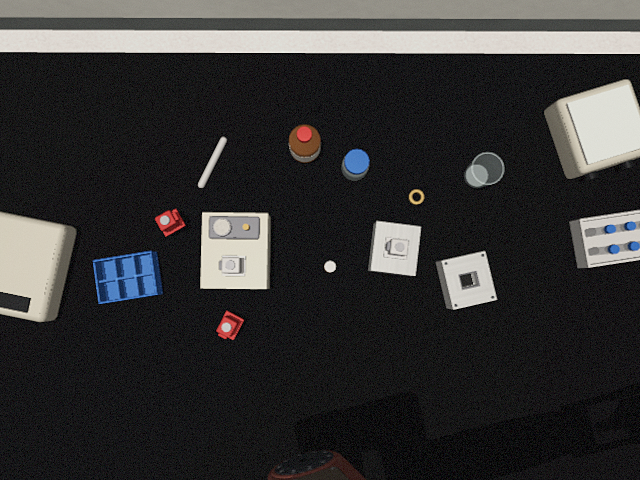

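View pics/side0.png

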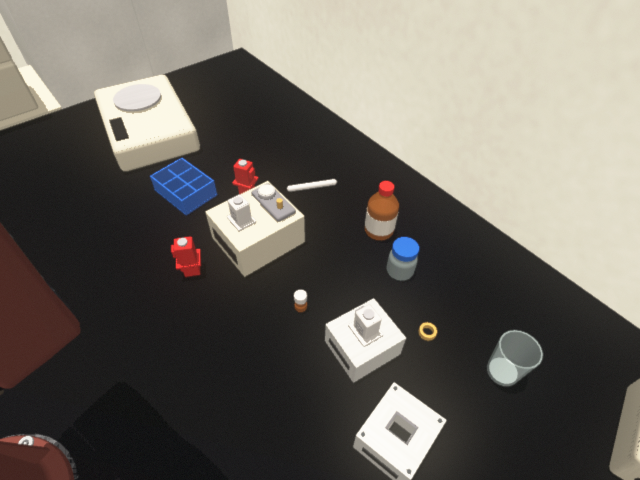

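The top view shows the pump at about (235,251), with the grey cartridge at (231,265) and its deck towards +x. The open dock is at (468,281), the taken dock at (396,248), and the red decoys at (170,221) and (230,325). Next I'll compute rough positions and look at both with the wrist camera.

```bash
cat > h.py <<'E'
from station import *
import numpy as np, cv2
from scipy.spatial.transform import Rotation as Ro
def cam(name,obs=None):
    k=get_calibration(name); K=np.array([[k['fx'],0,k['cx']],[0,k['fy'],k['cy']],[0,0,1.]])
    if name!='wrist': return K,np.array(k['R']),np.array(k['t'])
    Rt=Ro.from_euler('xyz',obs['ee_rot'],degrees=True).as_matrix()
    M=np.array(k['mount']); Rwc=Rt@M[:3,:3]; C=Rt@M[:3,3]+obs['tcp_pos']
    return K,Rwc.T,-Rwc.T@C
def back(c,uv,z):
    K,R,t=c; C=-R.T@t; d=R.T@np.linalg.solve(K,[uv[0],uv[1],1.]); return C+d*(z-C[2])/d[2]
def proj(c,X):
    K,R,t=c; p=(R@np.atleast_2d(X).T).T+t; q=p@K.T; return q[:,:2]/q[:,2:]
def snap(fn,name='wrist'):
    o=get_obs(); im=get_image(name); cv2.imwrite(fn,im[:,:,::-1]); return cam(name,o),im,o
E
python3 - <<'E'
from h import *
c=cam('top')
cols=[(202,213),(269,213),(269,289),(201,289)]
print('pump',[back(c,p,80).round(0)[:2] for p in cols])
print('dock',[back(c,p,60).round(0)[:2] for p in [(438,262),(485,252),(496,299),(450,308)]],back(c,(470,280),60))
print('cart',back(c,(232,265),132))
E
```

```text
pump [array([642., 261.]), array([642., 128.]), array([491., 127.]), array([491., 261.])]
dock [array([ 545., -211.]), array([ 565., -306.]), array([ 471., -326.]), array([ 453., -234.])] [ 509.05479449 -274.80883844   60.        ]
cart [536.99624975 193.40095983 132.        ]
```

Run:
```python
import station; print([ (n,getattr(station,n)) for n in dir(station) if not callable(getattr(station,n)) and not n.startswith('__')])
from h import *
goto([505,-275,240],[180,0,78]); wait(0.2)
c,im,o=snap('pics/w_dock.png'); print(o['tcp_pos'],o['ee_rot'],o['t'])
np.save('c_dock.npy',np.array([0]));import pickle;pickle.dump(c,open('c_dock.pkl','wb'))
print([(d['score'],d['extent']) for d in spot_in('dock','wrist')])
goto([530,194,270],[180,0,90]); wait(0.2)
c,im,o=snap('pics/w_pump.png'); print(o['tcp_pos'],o['ee_rot'],o['joint_pos'],o['t'])
pickle.dump(c,open('c_pump.pkl','wb'))
print([(d['score'],d['extent']) for d in spot_in('cartridge','wrist')])
print([(d['score'],d['extent']) for d in spot_in('release','wrist')])
```

```text
[('grasp_offset', 18.700000000000003)]
[ 504.68227942 -275.6966063   239.95334072] [-1.79994069e+02  2.97404099e-03  7.79186720e+01] 2.4917
[(0.8, [330.2, 217.4, 147.2, 153.8])]
[530.32725339 193.04881667 269.87043286] [-1.79991170e+02  1.07475141e-02  8.99064387e+01] [ 1.28821979e+01  3.35382844e+00  9.84033408e+01 -8.67190988e-03
  7.82538490e+01 -7.70224737e+01] 4.5083
[(0.95, [468.4, 302.4, 66.5, 60.2]), (0.9, [333.9, 229.6, 57.5, 54.3]), (0.59, [346.2, 75.2, 66.2, 71.6])]
[(0.6, [359.8, 47.2, 19.2, 16.3]), (0.59, [357.9, 234.2, 7.7, 28.8])]
```

```bash
ls; python3 -c "
import cv2,numpy as np
" ; echo
```

```text
c_dock.npy
c_dock.pkl
c_pump.pkl
h.py
pics
```

View pics/w_dock.png

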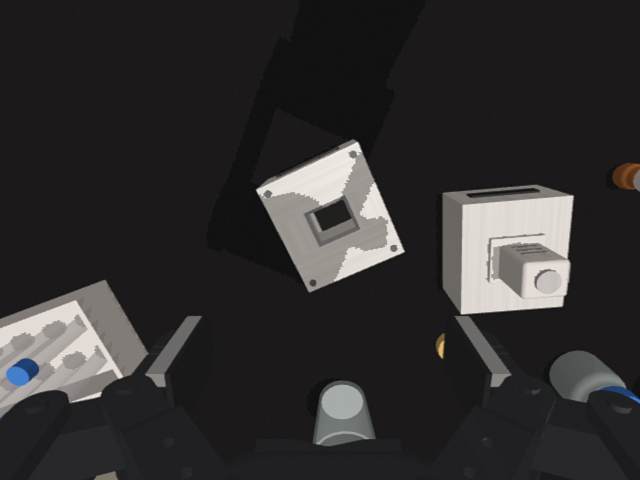

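View pics/w_pump.png

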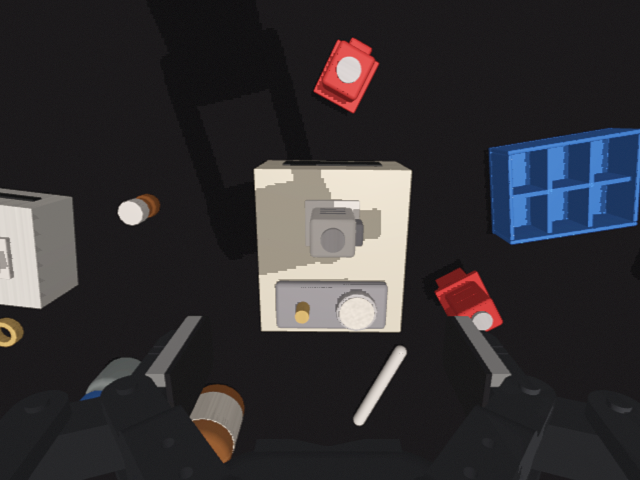

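The wrist views confirm which dock is empty. Its port is at about (332,220), with the long side tilted about 27° in the image. The pump cartridge is at (333,230), with its button on the right (+y) at (358,234). I'll enlarge both to measure precisely.

Run:
```python
import cv2,numpy as np
a=cv2.imread('pics/w_dock.png'); b=cv2.imread('pics/w_pump.png')
def crop(im,x,y,w,h,s,fn,g=1):
    c=cv2.resize(im[y:y+h,x:x+w],None,fx=s,fy=s,interpolation=cv2.INTER_CUBIC)
    c=(255*(c/255.)**g).astype(np.uint8)
    for i in range(0,w,10): cv2.putText(c,str(x+i),(i*s,8),0,.3,(0,255,255)); 
    for i in range(0,h,10): cv2.putText(c,str(y+i),(0,i*s+4),0,.3,(0,255,255))
    cv2.imwrite(fn,c)
crop(a,250,132,162,168,3,'pics/cd.png'); crop(a,290,180,90,80,7,'pics/cd2.png',.6); crop(b,290,185,90,85,7,'pics/cp2.png',.7); crop(b,250,150,170,190,3,'pics/cp.png')
```

```text
(no output)
```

View pics/cd2.png

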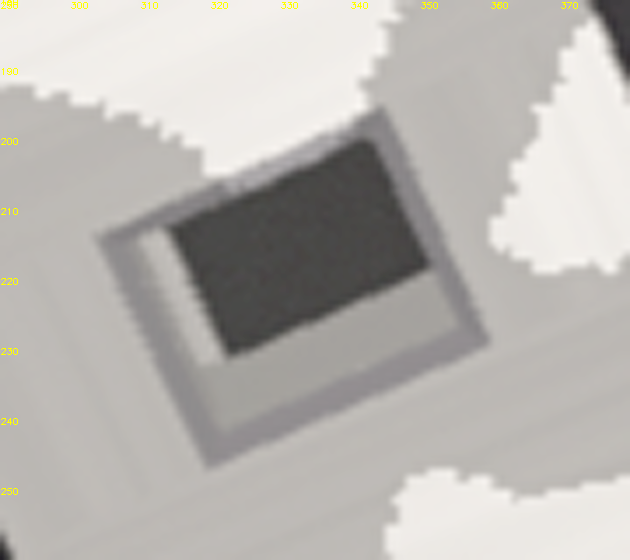

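View pics/cp2.png

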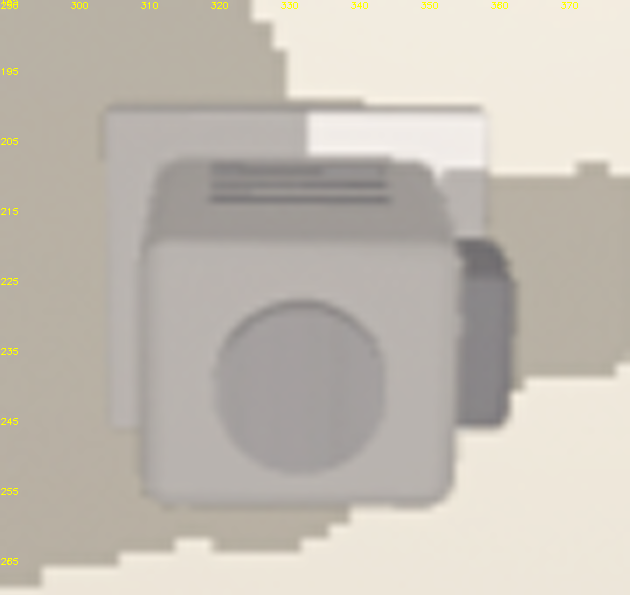

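View pics/cd.png

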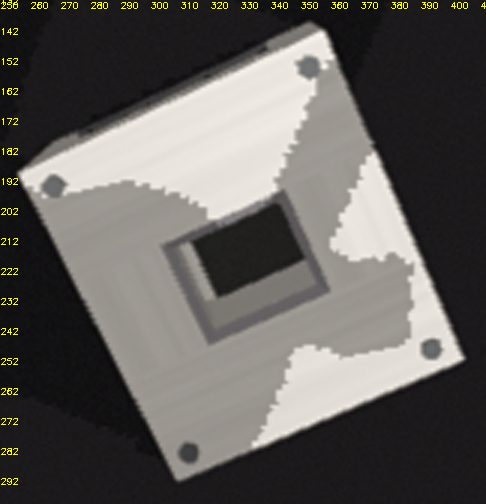

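View pics/cp.png

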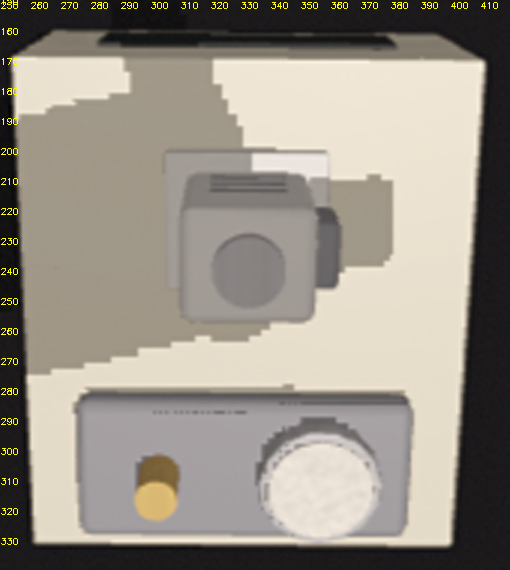

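Run:
```python
from h import *
import pickle
from scipy.optimize import least_squares
def fit(c,loc,uv,x0):
    loc=np.array(loc,float);uv=np.array(uv,float)-0.4
    def f(p):
        a=np.radians(p[2]);R=np.array([[np.cos(a),-np.sin(a)],[np.sin(a),np.cos(a)]])
        X=np.c_[loc[:,:2]@R.T+p[:2],loc[:,2]]; return (proj(c,X)-uv).ravel()
    r=least_squares(f,x0);return r.x.round(2),r.fun.reshape(-1,2).round(1).tolist()
cd=pickle.load(open('c_dock.pkl','rb'));cp=pickle.load(open('c_pump.pkl','rb'))
# image dir right=+tool x ~ dock +y ; image down = +x
port=[(-16,-19,60),(-16,19,60),(16,19,60),(16,-19,60)]
puv=[(303.9,213.7),(344.7,195.3),(360,228.7),(319.9,246.7)]
blk=[(-50,-45,60),(-50,45,60),(50,45,60),(50,-45,60)]
buv=[(256,189.7),(358.3,142.7),(405,251),(309.3,292.3)]
print(fit(cd,port,puv,[505,-275,13]));print(fit(cd,blk,buv,[505,-275,13]));print(fit(cd,port+blk,puv+buv,[505,-275,13]))
for p in puv: print(back(cd,p,60).round(1))
top=[(-75,-65,80),(-75,65,80),(75,65,80),(75,-65,80)]
tuv=[(254,169),(412,170),(400.7,332),(261,331.3)]
print('pump',fit(cp,top,tuv,[567,194,0]))
cuv=[(309.9,219.3),(355,219.3),(355,257.4),(309.9,257.4)]
ct=[(-15,-17,132),(-15,17,132),(15,17,132),(15,-17,132)]
print('cart',fit(cp,ct,cuv,[537,194,0]))
c=cam('top'); print('top pump',fit(c,top,[(269,289),(201,289),(202,213),(269,213)],[567,194,0]))
```

```text
(array([ 509.19, -273.46,   12.77]), [[-0.7, 0.0], [0.3, -0.7], [0.6, 0.3], [-0.3, 0.4]])
(array([ 509.29, -273.26,   12.73]), [[0.6, 0.1], [-0.4, -0.7], [-0.4, 0.7], [0.3, -0.0]])
(array([ 509.24, -273.36,   12.73]), [[-0.5, 0.0], [0.5, -0.6], [0.7, 0.3], [-0.1, 0.4], [0.5, 0.1], [-0.6, -0.7], [-0.6, 0.6], [0.2, -0.0]])
[ 498.3 -294.7   60. ]
[ 490.3 -258.6   60. ]
[ 520.7 -251.6   60. ]
[ 529.1 -287.9   60. ]
pump (array([ 5.6770e+02,  1.9594e+02, -5.3000e-01]), [[0.3, 0.1], [-0.6, 0.4], [-0.6, -0.3], [0.9, -0.6]])
cart (array([5.3696e+02, 1.9583e+02, 2.0000e-02]), [[-0.9, -0.5], [0.9, -0.5], [0.2, 0.5], [-0.2, 0.6]])
top pump (array([5.6719e+02, 1.9498e+02, 1.1000e-01]), [[-1.0, -0.2], [0.9, -0.0], [0.8, 0.1], [-0.7, 0.1]])
```

Run:
```python
from h import *
def st(s=''):
    o=get_obs(); print(s,round(o['t'],2),o['tcp_pos'].round(2),o['ee_rot'].round(2),'F',o['wrist_force'].round(2),'M',o['moment'].round(2),'w',round(o['grip_width'],2)); return o
T=np.array([537.2,196.0])
move_l([*T,170],[180,0,90]); wait(.2); o=st('hover')
T2=T+(T-o['tcp_pos'][:2])
move_l([*T2,92],[180,0,90],speed=90); wait(.2); o=st('down')
grip(44,30); wait(.2); o=st('44')
snap('pics/s1.png','side'); snap('pics/w1.png','wrist')
```

```text
hover 5.67 [538.19 196.22 171.57] [ 1.7984e+02 -4.0000e-02  9.0000e+01] F [-0.14 -0.3   0.45] M [ 0.03 -0.03 -0.  ] w 85.68
down 6.89 [536.85 195.93  92.85] [ 1.7991e+02 -2.0000e-02  9.0000e+01] F [-0.61 -0.47  0.04] M [-0.03 -0.    0.03] w 85.23
44 7.58 [536.43 196.23  92.31] [ 1.7997e+02 -4.0000e-02  9.0000e+01] F [-0.9   2.42  2.5 ] M [0.52 0.06 0.  ] w 43.97
```

```bash
python3 -c "
import cv2,numpy as np
a=cv2.imread('pics/s1.png')[140:290,160:340];b=cv2.imread('pics/w1.png')
a=cv2.resize(a,None,fx=3,fy=3,interpolation=2);cv2.imwrite('pics/s1c.png',a)"
```

```text
(no output)
```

View pics/s1c.png

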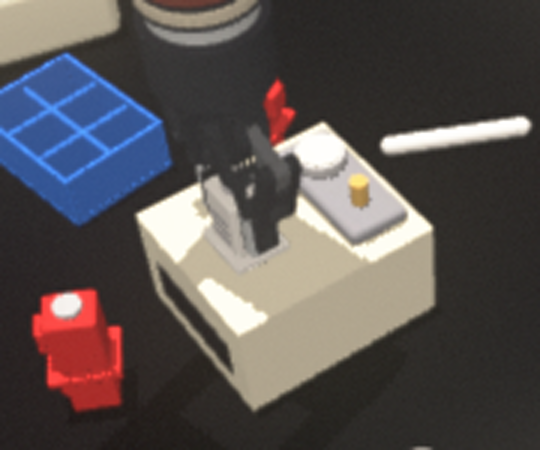

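View pics/w1.png

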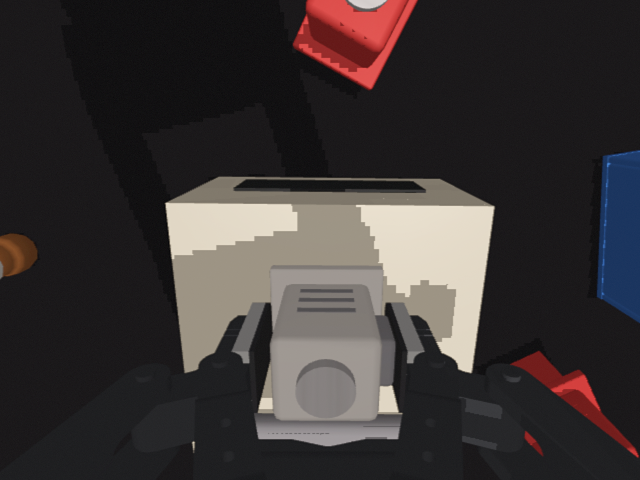

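The right pad touches the button and the left has about 3 mm of gap, so the cartridge axis is near y≈194.8. I'll shift by −1.2 mm, close, then zero the side load before pulling.

```bash
cat >> h.py <<'E'
def st(s=''):
    o=get_obs(); print(s,round(o['t'],2),o['tcp_pos'].round(2),o['ee_rot'].round(2),'F',o['wrist_force'].round(2),'M',o['moment'].round(2),'w',round(o['grip_width'],2)); return o
E
python3 - <<'E'
from h import *
move_l([537.0,194.7,91.5],[180,0,90],speed=30); wait(.15); o=st('shift')
grip(40,30);st('40'); grip(25,30); wait(.3); o=st('closed')
snap('pics/w2.png')
E
```

```text
shift 8.07 [537.12 194.85  91.64] [ 1.7998e+02 -2.0000e-02  8.9990e+01] F [-0.63  4.47  2.27] M [ 0.71  0.12 -0.01] w 44.31
40 8.29 [537.2  195.21  91.8 ] [ 1.7997e+02 -6.0000e-02  8.9990e+01] F [-0.81  5.8   2.61] M [ 0.89  0.12 -0.05] w 39.73
closed 8.81 [537.31 195.39  91.99] [ 1.7996e+02 -8.0000e-02  8.9980e+01] F [-0.87  5.15  4.39] M [ 0.91  0.16 -0.1 ] w 34.14
```

View pics/w2.png

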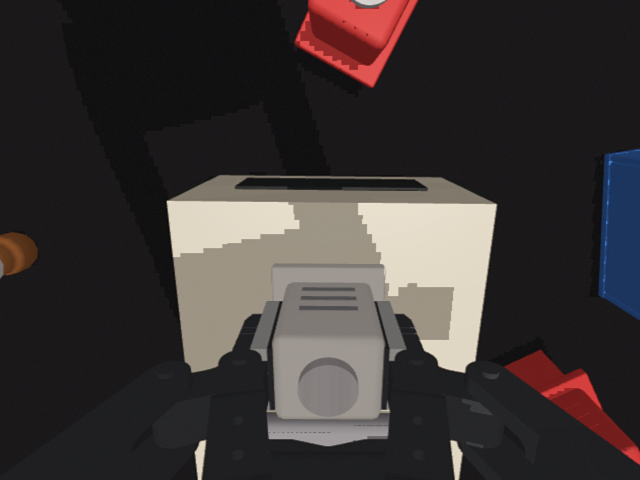

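```bash
python3 - <<'E'
from h import *
move_l([537.2,195.6,92],[180,0,90],speed=30); wait(.15); o=st('nudge')
z=92
for z in (95,98,104,112):
    move_l([537.2,195.6,z],[180,0,90],speed=25); o=st(f'up{z}')
    if abs(o['wrist_force'][2])>15: print('STOP'); break
snap('pics/s3.png','side')
E
python3 -c "
import cv2
a=cv2.imread('pics/s3.png')[120:290,160:340];cv2.imwrite('pics/s3c.png',cv2.resize(a,None,fx=3,fy=3,interpolation=2))"
```

```text
nudge 9.26 [537.3  195.46  91.99] [1.7999e+02 1.0000e-02 9.0000e+01] F [-0.45  3.88  2.56] M [ 0.54  0.04 -0.06] w 33.88
up95 9.53 [536.44 195.43  94.3 ] [-1.799e+02  2.000e-02  8.999e+01] F [-0.22  2.98 -2.22] M [ 0.69  0.04 -0.06] w 33.75
up98 9.79 [536.64 195.48  97.73] [-1.7993e+02  2.0000e-02  9.0000e+01] F [-0.62  2.64 -2.79] M [ 0.63  0.16 -0.01] w 33.54
up104 10.18 [537.52 195.46 104.73] [1.7997e+02 2.0000e-02 9.0010e+01] F [-0.32  2.27 -0.1 ] M [ 0.47  0.21 -0.05] w 33.8
up112 10.65 [537.73 195.48 112.66] [1.7993e+02 1.0000e-02 9.0010e+01] F [ 0.19  1.27 -1.36] M [ 0.34  0.06 -0.04] w 33.67
```

View pics/s3c.png

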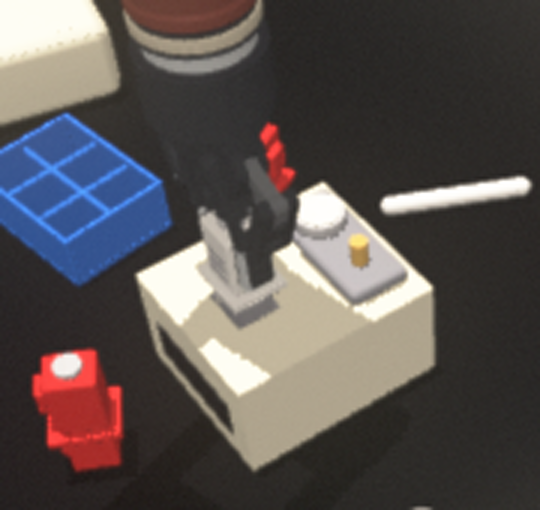

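Run:
```python
from h import *
import pickle
move_l([537.2,195.6,160],[180,0,90],speed=80); 
move_l([537.2,195.6,245],[180,0,90],speed=200); st('up')
goto([509.3,-273.5,245],[180,0,102.73]); wait(.4)
c,im,o=snap('pics/w4.png'); st('hover'); print(o['joint_pos'].round(1))
pickle.dump((c,o),open('c4.pkl','wb'))
c2=cv2.resize(im[120:300,220:440,::-1],None,fx=3.6,fy=3.6,interpolation=2)
for i in range(0,220,10): cv2.putText(c2,str(220+i),(int(i*3.6),8),0,.3,(0,0,255))
for i in range(0,180,10): cv2.putText(c2,str(120+i),(0,int(i*3.6)+4),0,.3,(0,0,255))
cv2.imwrite('pics/w4c.png',c2[:600])
```

```text
up 12.03 [536.59 195.43 243.93] [-1.7992e+02  2.0000e-02  9.0000e+01] F [-0.07  0.62 -3.1 ] M [0.01 0.02 0.05] w 33.66
hover 14.19 [ 509.44 -273.25  245.06] [180.     0.   102.76] F [-0.51 -0.13 -1.09] M [ 0.01  0.01 -0.01] w 34.05
[ -35.1    6.1   98.1    0.    75.7 -137.9]
```

View pics/w4.png

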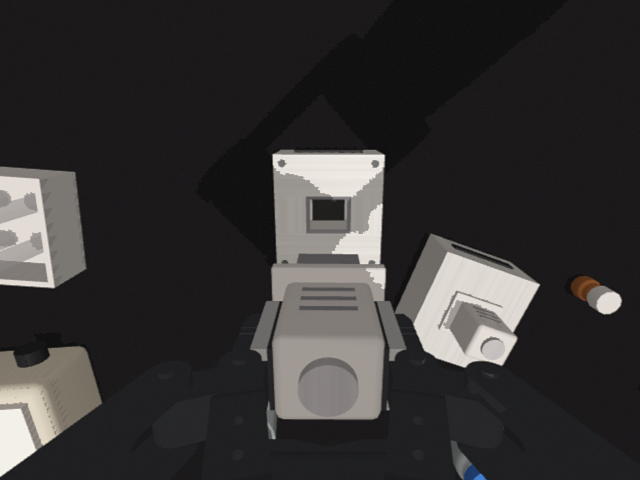

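View pics/w4c.png

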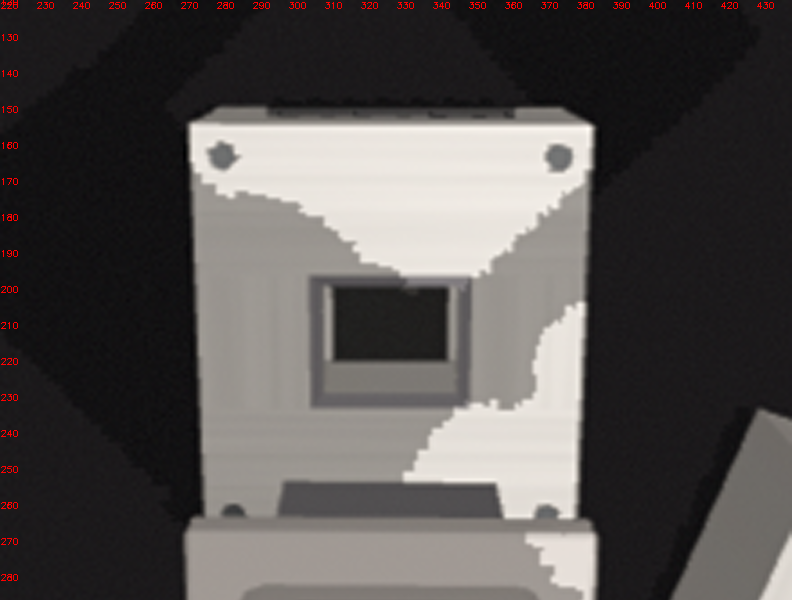

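Run:
```python
from h import *
import pickle
c,o=pickle.load(open('c4.pkl','rb'));T=o['tcp_pos'];Rt=Ro.from_euler('xyz',o['ee_rot'],degrees=True).as_matrix()
def tool(uv,z): return (Rt.T@(back(c,np.array(uv)-0.4,z)-T)).round(2)[:2]
zt=T[2]
print('port corners',[tool(p,60) for p in [(305.7,196.4),(350.6,196.4),(350.1,233.3),(306.4,233.3)]])
print('block top edge',[tool(p,60) for p in [(272.5,154.2),(385,154.7)]], 'expect y=yc-50')
print('collar bottom front',[tool(p,zt-12) for p in [(272,264.4),(385.6,264.4)]],'yc-20')
print('stem bottom front',[tool(p,zt-48) for p in [(298.6,253.9),(358,253.9)]],'yc-12')
print('top face',[tool(p,zt+40) for p in [(274,418),(381,418)]],'yc+15')
```

```text
port corners [array([-19.24, -16.35]), array([ 18.13, -16.37]), array([18.25, 15.48]), array([-19.16,  15.5 ])]
block top edge [array([-45.46, -50.64]), array([ 45.29, -50.3 ])] expect y=yc-50
collar bottom front [array([-23.75, -19.02]), array([ 23.24, -19.05])] yc-20
stem bottom front [array([-15.47, -11.6 ]), array([ 14.58, -11.62])] yc-12
top face [array([-17.42,  13.13]), array([16.03, 13.1 ])] yc+15
```

The port is at about (328,215), square to the tool, and the stem edge is centred at (328,254). The offset is only about 0.7 mm along tool y. I'll descend slowly while monitoring force.

```bash
python3 - <<'E'
from h import *
A=[180,0,102.73]; T=np.array([508.75,-273.4]);
move_l([*T,130],A,speed=120); wait(.3); o=st('130')
C=T+(T-o['tcp_pos'][:2])
move_l([*C,113],A,speed=40); wait(.2); o=st('113')
for z in (109,105,101,97,92,87,82):
    move_l([*C,z],A,speed=30); wait(.05); o=st(f'{z}'); f=o['wrist_force']
    if f[2]>8 or np.hypot(f[0],f[1])>10: print('STOP'); break
snap('pics/s5.png','side'); snap('pics/w5.png')
E
python3 -c "
import cv2
a=cv2.imread('pics/s5.png')[300:480,310:490];cv2.imwrite('pics/s5c.png',cv2.resize(a,None,fx=3,fy=3,interpolation=2))"
```

```text
130 15.6 [ 509.1  -273.64  130.68] [1.7995e+02 5.0000e-02 1.0273e+02] F [-0.44 -0.19 -2.34] M [-0.    0.03 -0.02] w 33.67
113 16.38 [ 508.67 -273.35  113.36] [1.7997e+02 3.0000e-02 1.0273e+02] F [-0.13 -0.51 -1.67] M [0.   0.03 0.04] w 33.37
109 16.71 [ 508.26 -273.07  108.79] [-1.7998e+02 -2.0000e-02  1.0273e+02] F [-0.38 -0.09 -1.67] M [-0.03  0.01 -0.02] w 33.74
105 17.04 [ 508.25 -273.03  104.73] [-1.7998e+02 -2.0000e-02  1.0273e+02] F [ 1.01  0.14 -2.09] M [-0.03 -0.05  0.01] w 33.44
101 17.38 [ 508.29 -273.06  100.81] [-1.7999e+02 -2.0000e-02  1.0273e+02] F [-0.12 -0.79 -1.59] M [-0.05 -0.06 -0.01] w 33.47
97 17.71 [ 508.25 -273.06   96.8 ] [-1.7998e+02 -2.0000e-02  1.0273e+02] F [-0.27  0.45 -1.14] M [0.04 0.02 0.01] w 33.39
92 18.07 [ 508.25 -273.04   91.75] [-1.7998e+02 -2.0000e-02  1.0273e+02] F [ 0.42 -0.22 -1.08] M [ 0.01  0.   -0.06] w 33.59
87 18.44 [ 508.26 -273.07   86.78] [-1.7998e+02 -2.0000e-02  1.0273e+02] F [-0.12 -0.09 -1.32] M [-0.07 -0.05 -0.06] w 33.71
82 18.81 [ 508.27 -273.06   81.78] [-1.7998e+02 -2.0000e-02  1.0273e+02] F [-0.55  0.4  -1.73] M [-0.03  0.03  0.04] w 34.14
```

View pics/s5c.png

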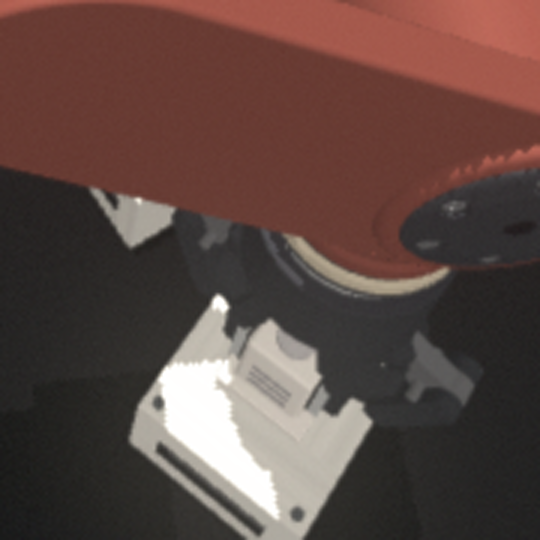

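It is in the well with no side load. I'll carry on down to the seat.

Run:
```python
from h import *
A=[180,0,102.73]; C=np.array([508.4,-273.16])
z=80
while z>68:
    move_l([*C,z],A,speed=15); wait(.12); o=st(f'{z}'); f=o['wrist_force']
    if f[2]>12 or np.hypot(f[0],f[1])>10: print('STOP'); break
    z-=1 if z>74 else .5
```

```text
80 19.31 [ 508.4  -273.18   80.  ] [-180.      0.    102.73] F [-0.23  0.26 -1.65] M [ 0.   -0.01  0.01] w 34.0
79 19.68 [ 508.4  -273.17   78.99] [180.     0.   102.73] F [ 0.14 -0.07 -1.74] M [-0.01  0.02  0.  ] w 33.47
78 20.04 [ 508.37 -273.15   77.96] [-180.     -0.    102.73] F [-0.47 -0.01 -1.85] M [ 0.01 -0.04  0.  ] w 33.5
77 20.41 [ 508.44 -273.2    77.03] [1.8000e+02 1.0000e-02 1.0273e+02] F [ 0.38  0.04 -1.43] M [-0.   -0.   -0.02] w 33.73
76 20.77 [ 508.47 -273.19   76.33] [180.     0.   102.73] F [-0.77  0.13  2.61] M [0.14 0.22 0.02] w 33.42
75 21.14 [ 508.5  -273.22   75.21] [1.7999e+02 1.0000e-02 1.0273e+02] F [-1.02  0.87  2.12] M [ 0.17  0.23 -0.02] w 33.79
74 21.51 [ 508.51 -273.23   74.16] [1.7999e+02 1.0000e-02 1.0273e+02] F [-1.28  2.06  4.23] M [0.26 0.3  0.04] w 33.67
73.5 21.88 [ 508.49 -273.22   73.6 ] [1.7999e+02 1.0000e-02 1.0273e+02] F [-1.6   1.61  4.21] M [0.18 0.3  0.02] w 33.62
73.0 22.24 [ 508.5  -273.23   73.14] [1.7999e+02 1.0000e-02 1.0273e+02] F [-1.52  2.59  4.61] M [ 0.22  0.29 -0.02] w 33.61
72.5 22.61 [ 508.47 -273.2    72.67] [179.99   0.   102.73] F [-1.63  0.97  5.08] M [0.22 0.33 0.  ] w 33.79
72.0 22.98 [ 508.52 -273.2    72.28] [179.99   0.   102.73] F [-1.41  0.92  5.67] M [ 0.32  0.37 -0.02] w 33.43
71.5 23.34 [ 508.5  -273.22   72.  ] [-180.      0.    102.73] F [-1.43  2.18  7.23] M [ 0.34  0.46 -0.01] w 33.43
71.0 23.71 [ 508.52 -273.22   71.97] [-179.99   -0.    102.73] F [-2.68  1.79  9.5 ] M [ 0.43  0.6  -0.02] w 33.62
70.5 24.07 [ 508.52 -273.25   71.98] [-1.7999e+02 -1.0000e-02  1.0273e+02] F [-3.98  2.19 10.81] M [ 0.52  0.78 -0.07] w 33.92
70.0 24.44 [ 508.54 -273.24   71.98] [-1.7998e+02 -1.0000e-02  1.0274e+02] F [-5.13  2.76 13.97] M [ 0.63  0.86 -0.08] w 33.41
STOP
```

It reached the hard stop at 71.98 with 12 N. Now I'll let the button out gradually while holding the cartridge down.

Run:
```python
from h import *
for w in (35.5,36.5,37.5,38.5,39.5,40.5,42,45):
    grip(w,20); o=st(f'open{w}')
snap('pics/w6.png')
```

```text
open35.5 24.66 [ 508.88 -272.81   70.66] [ 1.7994e+02 -2.0000e-02  1.0271e+02] F [-0.39  1.47  7.06] M [ 0.52  0.26 -0.  ] w 35.74
open36.5 24.88 [ 508.83 -272.65   70.34] [ 1.7994e+02 -4.0000e-02  1.0271e+02] F [-0.8   2.88  5.71] M [ 0.49  0.15 -0.01] w 36.49
open37.5 25.09 [ 508.72 -272.54   70.06] [ 1.7995e+02 -5.0000e-02  1.0271e+02] F [-0.73  3.17  4.89] M [ 0.51  0.13 -0.02] w 37.52
open38.5 25.31 [ 508.27 -272.54   69.4 ] [ 1.8000e+02 -6.0000e-02  1.0272e+02] F [-0.58  3.05  1.5 ] M [0.41 0.01 0.04] w 38.42
open39.5 25.52 [ 508.14 -272.69   69.35] [-1.7998e+02 -6.0000e-02  1.0272e+02] F [ 0.11  3.9  -0.86] M [ 0.45 -0.13 -0.01] w 39.42
open40.5 25.74 [ 508.   -272.86   69.38] [-1.7997e+02 -5.0000e-02  1.0273e+02] F [ 0.93  1.22 -2.3 ] M [ 0.31 -0.07 -0.08] w 40.86
open42 25.96 [ 507.97 -273.08   69.67] [-1.7995e+02 -3.0000e-02  1.0274e+02] F [ 0.25  2.29 -2.26] M [0.33 0.06 0.01] w 41.77
open45 26.18 [ 508.3  -273.47   70.11] [-1.7999e+02  3.0000e-02  1.0274e+02] F [-2.01  1.87 -0.89] M [ 0.16  0.1  -0.02] w 44.93
```

View pics/w6.png

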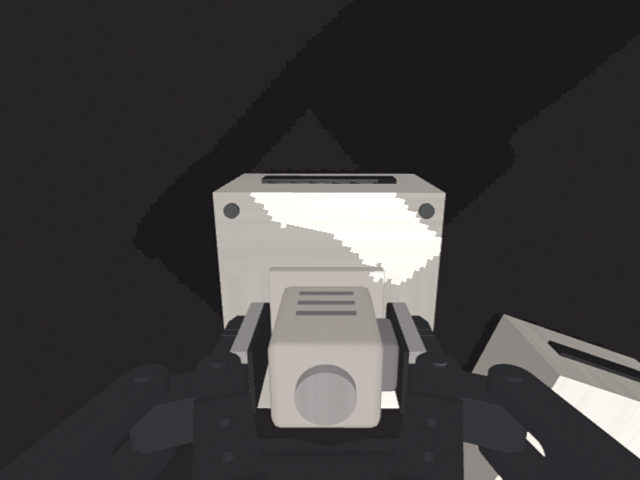

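Run:
```python
from h import *
import pickle
A=[180,0,102.73]
grip(85); move_l([508.7,-273.3,72],A,speed=20)
move_l([508.7,-273.3,150],A,speed=150); move_l([500,-275,230],A,speed=200); wait(.3)
c,im,o=snap('pics/w7.png'); st(); pickle.dump((c,o),open('c7.pkl','wb'))
c2=cv2.resize(im[130:290,240:420,::-1],None,fx=4,fy=4,interpolation=2)
for i in range(0,180,10): cv2.putText(c2,str(240+i),(int(i*4),8),0,.3,(0,0,255))
for i in range(0,160,10): cv2.putText(c2,str(130+i),(0,int(i*4)+4),0,.3,(0,0,255))
cv2.imwrite('pics/w7c.png',c2[:600])
K=c
# predicted edges for collar lift 0 / 1.5 / 5
a=np.radians(12.73);R=np.array([[np.cos(a),-np.sin(a)],[np.sin(a),np.cos(a)]])
for h in (0,1.5,5):
    P=[]
    for (x,y,z) in [(-15,-17,112+h),(-15,17,112+h),(15,17,112+h),(15,-17,112+h),(-20,-23,66+h),(-20,23,66+h),(-20,-23,60+h),(-50,-45,60),(-50,45,60)]:
        P.append([*(R@[x,y]+[508.9,-273.4]),z])
    print(h,proj(c,P).round(1).tolist())
```

```text
28.52 [ 499.49 -274.58  228.62] [-1.7991e+02 -1.0000e-01  1.0273e+02] F [ 0.78 -0.3   0.71] M [0.04 0.04 0.02] w 84.87
0 [[301.3, 230.6], [351.7, 230.6], [350.9, 272.2], [302.1, 272.2], [297.1, 209.2], [356.0, 209.2], [297.7, 207.6], [268.4, 169.5], [384.7, 169.5]]
1.5 [[301.1, 231.2], [351.8, 231.2], [351.0, 273.0], [302.0, 273.0], [297.0, 209.6], [356.1, 209.6], [297.5, 208.0], [268.4, 169.5], [384.7, 169.5]]
5 [[300.8, 232.6], [352.1, 232.6], [351.3, 274.8], [301.7, 274.8], [296.6, 210.5], [356.4, 210.5], [297.2, 208.9], [268.4, 169.5], [384.7, 169.5]]
```

View pics/w7c.png

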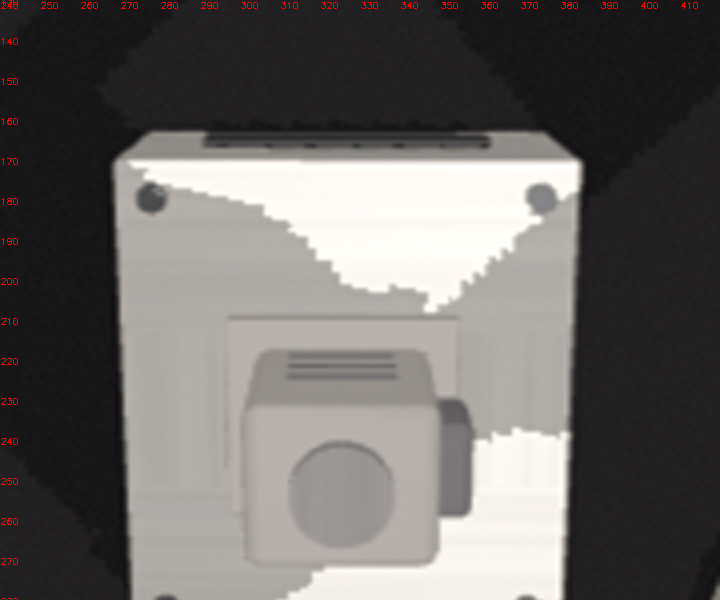

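The collar edge (row 209.3) and top face (rows 230.7 to 271.5) match the predicted home position within about 1 mm. A cartridge that hadn't latched would stand about 5 mm up. To be sure the latch has clipped, I'll press gently on the top with closed fingers and look again.

Run:
```python
from h import *
A=[180,0,102.73]; C=[508.7,-273.3]
grip(0,20); move_l([*C,135],A,speed=150); move_l([*C,116],A,speed=60); wait(.2); o=st('116'); b=o['wrist_force'][2]
z=114.5
while z>107:
    move_l([*C,z],A,speed=15); wait(.1); o=st(f'{z}')
    if o['wrist_force'][2]-b>11: print('stop'); break
    z-=.5
move_l([*C,118],A,speed=40); move_l([500,-275,230],A,speed=200); wait(.3)
c,im,o=snap('pics/w8.png'); st()
a=np.radians(12.73);R=np.array([[np.cos(a),-np.sin(a)],[np.sin(a),np.cos(a)]])
for h in (0,1.5,5):
    print(h,proj(c,[[*(R@[x,y]+[508.9,-273.4]),zz] for x,y,zz in [(-15,-17,112+h),(15,17,112+h),(-20,-23,66+h),(-50,-45,60)]]).round(1).tolist())
c2=cv2.resize(im[130:290,240:420,::-1],None,fx=4,fy=4,interpolation=2)
cv2.imwrite('pics/w8c.png',c2[:600])
```

```text
116 30.73 [ 508.93 -273.46  116.32] [1.7998e+02 3.0000e-02 1.0273e+02] F [ 0.48 -1.46  0.36] M [ 0.05 -0.02 -0.02] w -0.1
114.5 31.08 [ 508.73 -273.3   114.52] [180.     0.   102.73] F [-0.8  -0.06  0.97] M [ 0.04  0.01 -0.04] w -0.07
114.0 31.43 [ 508.69 -273.29  113.99] [-180.     -0.    102.73] F [-1.05  0.31  0.06] M [-0.02 -0.01 -0.01] w 0.29
113.5 31.78 [ 508.82 -273.37  113.68] [1.7999e+02 1.0000e-02 1.0273e+02] F [-0.07 -0.04  1.25] M [ 0.01  0.01 -0.  ] w -0.07
113.0 32.13 [ 509.02 -273.56  113.55] [1.7997e+02 4.0000e-02 1.0273e+02] F [-1.17  0.11  4.26] M [ 0.08  0.15 -0.03] w 0.09
112.5 32.48 [ 509.03 -273.56  112.98] [1.7997e+02 4.0000e-02 1.0273e+02] F [-0.45  0.53  5.47] M [0.09 0.11 0.01] w 0.23
112.0 32.83 [ 509.07 -273.57  112.59] [1.7996e+02 4.0000e-02 1.0273e+02] F [-1.17  0.51  6.39] M [0.05 0.14 0.  ] w -0.02
111.5 33.18 [ 509.13 -273.6   112.2 ] [1.7996e+02 5.0000e-02 1.0273e+02] F [-0.72  0.33  5.95] M [0.09 0.13 0.01] w -0.05
111.0 33.53 [ 509.14 -273.61  112.13] [1.7996e+02 4.0000e-02 1.0273e+02] F [-0.93  1.36  7.9 ] M [0.17 0.3  0.01] w -0.02
110.5 33.88 [ 509.17 -273.66  112.15] [1.7997e+02 5.0000e-02 1.0274e+02] F [-1.59  1.36 10.32] M [0.28 0.46 0.01] w 0.07
110.0 34.23 [ 509.18 -273.61  112.11] [1.7997e+02 4.0000e-02 1.0274e+02] F [-4.02  2.07 12.03] M [ 0.38  0.59 -0.06] w 0.02
stop
 35.64 [ 499.56 -274.65  228.79] [-1.7992e+02 -9.0000e-02  1.0273e+02] F [ 0.8  -0.46 -0.9 ] M [-0.03 -0.01 -0.01] w 0.19
0 [[301.5, 230.4], [351.1, 272.0], [297.3, 209.0], [268.6, 169.3]]
1.5 [[301.4, 231.0], [351.2, 272.7], [297.2, 209.4], [268.6, 169.3]]
5 [[301.0, 232.3], [351.5, 274.6], [296.9, 210.3], [268.6, 169.3]]
```

View pics/w8c.png

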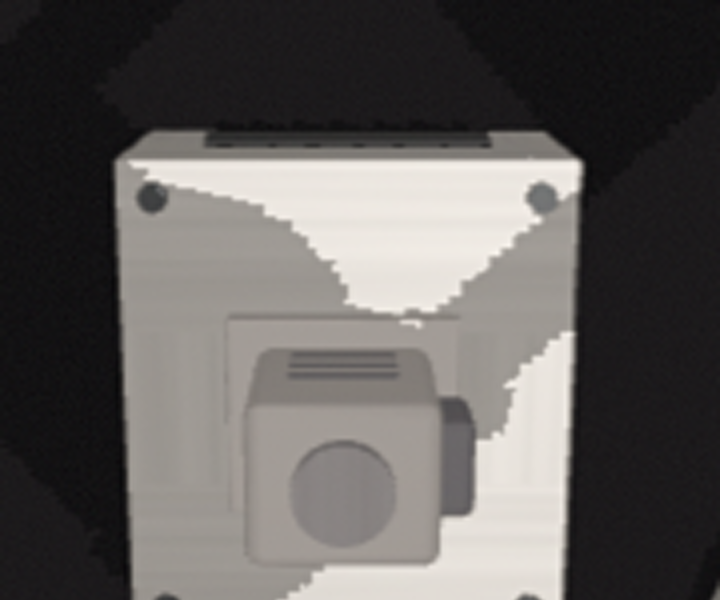

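The top was resting at 113.6 and bottomed at 112.1. That 1.5 mm of sprung play is what a clipped latch should show. One last check of the bystanders, then I'll hand in.

Run:
```python
from h import *
c,im,o=snap('pics/top9.png','top')
a=cv2.imread('pics/top0.png');b=cv2.imread('pics/top9.png')
cv2.imwrite('pics/cmp.png',np.vstack([a[80:350],b[80:350]]))
```

```text
(no output)
```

View pics/cmp.png

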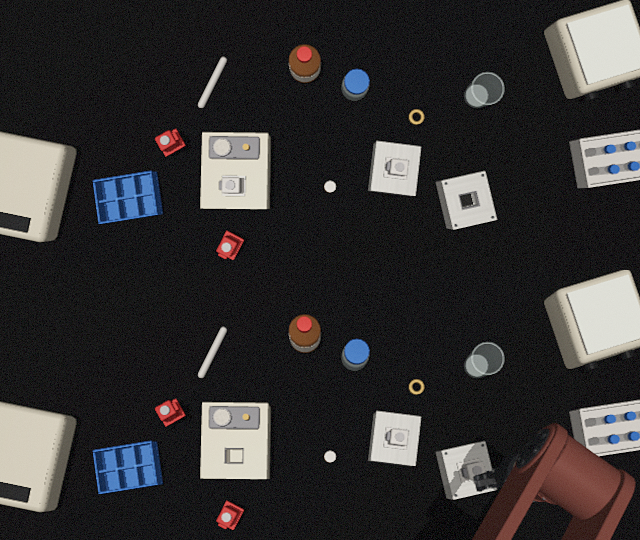

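The pump port is empty, at (234,456) in the stacked picture. The cartridge is in the dock at about (472,470), and everything else is where it was.

Run:
```python
from station import *
print(sign_off()); print(get_obs()['t'])
```

```text
the job is handed in; nothing more can be done
None
the job is handed in; nothing more can be done
```

The spent cartridge is out of the pump and clipped fully home in the empty regeneration dock. I handed the job in at about 36 s.

- **Removal:** I squeezed the button fully in (34 mm across) and pulled the cartridge straight up. The wrist force stayed under about 7 N during the squeeze and pull.
- **Insertion:** I lowered it slowly into the dock port until it met the hard stop, at about 14 N on the wrist. I then let the button out gradually and released the cartridge.
- **Extra step:** I pressed once on the cartridge's top with closed fingers (about 12 N) to check the latch. It moved from 113.6 mm down to 112.1 mm. That is the 1.5 mm of play a latched cartridge should have, where an unlatched one would stand about 5 mm proud.
- **Final pictures:** The collar looked level with the dock top to about 1 mm. The pump port was empty, the other items looked unmoved, and the gripper was clear of everything.
- **Small disagreement:** The wrist camera put the cartridge up to about 1 mm off in y from where the pads found it, and I corrected that from the contact force. No check failed.

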